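# Wedge a rocking detector steady on the lab bench

## Robot

A 6-joint arm with a two-finger parallel gripper is mounted at the origin on the work surface. World frame = base frame: x ahead of the robot, y to its left, z up, the work surface at z = 0. Lengths are in m, angles in rad, forces in N, time in s.
With the tool pointing down it reaches from about 0.275 to 1 m from the base axis. Payload 8.4 kg.
Tool frame: the origin (TCP) lies at the centre of the arm's flange, where the gripper is bolted on; the fingertips stand 173 mm ahead of it and the grasp point (between the pads) lies 155 mm ahead of it (robot.tips_ahead is the z of the fingertips in the tool frame, in m); z points along the fingers, y is the line along which they close (so a half turn about z gives the same grasp; the last joint's range is limited). The gripper opens to 85 mm and grips with 20 to 120 N. Pads are 22 mm wide; open, the fingers measure 114 mm over their backs; the gripper's body (76 mm by 85 mm) begins 54 mm behind the grasp point. The pads swing forward as they close: fully open they stand 13 mm farther back than shut.
Start: joints at [1.174, 0.353, 1.633, -0, 1.155, -0.002], TCP at [0.24, 0.577, 0.405] pointing down, gripper open.
Joint ranges: [-2.63, 2.63], [-0.92, 2.1], [0.06, 2.66], [-1.3, 4.44], [0, 2.69], [-3.02, 3.02]. Speed limits (rad/s): [2.22, 2.22, 2.79, 3.14, 3.14, 3.14].

## Interface

Orientations are given as a unit quaternion [x, y, z, w].
In Python, from workcell import sense, viewer, ticket, robot gives the robot as it stands.
- The arm moves only by the tool move_arm, never from a script. Its argument "commands" is a list that holds one entry, the list of rows, each a list of 7 numbers: the turn, a rotation vector about the world's x, y, z in units of 5 degrees (1.0 is 5 degrees), then the shift along the world's x, y, z in units of 0.02 m (1.0 is 0.02 m), then the gripper command: -1 is shut, 1 is fully open, values between are in proportion. A call has 1 to 12 rows; each row shifts and turns the commanded pose from where the row before left it; what a row does not reach is not made up. A row lasts 1/12 s, in which the tool goes at most 41.7 mm and 7.16 degrees, less where a joint would pass 70% of its speed; a pose out of reach is approached as far as the arm can. A call with a number of a shift or a turn outside -1 to 1 is refused whole. A call with a gripper value outside its range is refused whole. The fingers move at their own pace and stop on an object; "squeeze" is the grip in N (left out, the last holds). Time passes only in rows, so rows that do not move let the fingers close. It gives the time, the measured TCP pose, the force, the opening and the grip force at its end, in the units of the state.
- sense(): the state, without advancing time (a new reading comes with each control period).
- viewer.grab_frame(name): name is "scene" or "top"; returns the picture (480x640x3 uint8, red, green, blue); there is no depth.
- viewer.camera_params(name): a dict with "fovy" (degrees; the focal length in pixels is half the picture's height over the tangent of half this angle, whatever the lens; pixels are square), "cx", "cy" (the principal point, pixels), "rvec" (rotation vector, rad) and "tvec" (3), from world to camera coordinates, as OpenCV has them. Camera axes: x right, y down, z forward; pixel columns grow to the right and rows downward; lengths in m; the calibration is good to about 2 mm. A picture is of the moment at which its call begins. camera_params takes no time and is no camera call.
- ticket.sign_off(): hands the job in; it is judged then, once.
Trained networks look in the newest picture that a camera, given by its name, has taken for a name from the list of things; names that differ only in an ending like _2 or _b are one class to them, and where a whole thing is asked for, a point or a joint stands for the part that bears it (a point fixed in the world has none). Each returns a list of dicts, best first, with "p" (0 to 1); they miss things now and then, are a little off and sometimes report something else, mostly with a low value. They report only what shows in the picture. A call takes as long as a camera call. They do not tell look-alikes from the thing itself.
- viewer.cut_out(camera, label): "mask" (480x640 bool, what is visible of it) and "xy" ([column, row] in pixels, amid what is visible of it).
- viewer.landmark_of(camera, label): "xy" ([column, row] in pixels: a listed point, or the origin of a listed thing).
The state is a dict: "time": time; "qpos": joint angles; "dq": joint speeds; "joint_efforts": joint torques, N m; "tcp_pos": TCP position; "eef_rot": TCP orientation; "force": force on the tool from outside, world axes, zero at the start; "moment": the same for the moment, N m; "finger_gap": opening from 0.0 (shut) to 1.0 (fully open); "grip_force": force on a finger pad.
Only numpy, scipy, OpenCV 4.12 (cv2) and the standard library are available. Lean on these libraries where they do the work, as an engineer would, in place of code of your own. Each camera call takes 0.05 s, during which the arm holds its last target. There are 200 camera calls.

## Task

The small detector on the bench rocks because the foot under its front corner nearest the robot has lost its rubber pad and hangs clear of the bench. With the fingertips, slide the wooden wedge along the bench, thin end first, under that bare foot until it is snug and bears, without jacking the case up; then press down firmly (about 10 N) on the case's top straight above that foot to feel that it no longer rocks, and take the hand away. Do not lift the wedge or the detector or shove the detector out of place, and leave everything else as it stands.

Things in the scene. Friction and masses are not known exactly. Their poses are not given: they have to be found in the camera images.
- detector: the rocking detector: white metal case 240 (its x) by 280 (its y) by 85 mm high on four feet 22 mm high, its flat top 107 mm above the bench; loose, 3.2 to 4.6 kg. Origin at bench level under its middle; -y is the dark front panel with display, facing roughly the robot's right. Unloaded it stands level on three rubber feet. It slides only if pushed sideways with about 15 to 25 N
- foot (a point): the bare foot's axis, 6 mm above the bench: a steel stud with a round end, 18 mm across, 98 mm to -x and 118 mm to -y of the detector's middle, 22 mm in from the case's two faces. 4.5 to 7.5 mm of air under it, different each time. The rubber feet stand at the other three corners
- corner (a point): point on the case's flat top straight above the bare foot, 107 mm above the bench: where to press. With no wedge, a downward push of 4 to 8 N here tips the case by about 2 degrees until the stud meets the bench (this point drops by 4.5 mm or more); let go, it tips back. With the wedge bearing it gives under 1.5 mm
- wedge: hardwood wedge, 130 mm long, 40 wide, 18 high at the thick end, sloping evenly to 2 at the thin end; 40 to 70 g, flat on the bench. Origin: middle of its underside; +x points to the thin end, z up. Thin end 40 to 95 mm short of the foot, aimed at it within 0.55 rad. Slides with under 1 N until it bears under the foot, then resists with several N; 8 mm of travel lift the foot 1 mm
- solvent_bottle: amber bottle, 68 mm across, 150 mm high, on the detector's top towards its rear right, inside a tray rim 14 mm high that takes up the top from 25 mm in front of the middle to the back (the front 110 mm are free); origin under its middle. To be left standing there
- wash_bottle: white wash bottle with a red cap and spout, 64 mm across, 190 mm high, beside the wedge's way in front of the far half of the detector; origin under its middle. Bystander
- vial_rack: white rack of vials, 50 by 100 by 41 mm, beyond the wedge; origin under its middle. Bystander
- screwdriver: screwdriver lying on the bench on the robot's side of the wedge; origin under its middle, lying along its x. Bystander
- carousel: black ribbed round sample holder with a clear dish in it, 76 mm across, 36 mm high; origin under its middle. Bystander
- towel_roll: brown paper-towel roll standing on end, 116 mm across, 200 mm high; origin under its middle. Bystander
- spray_bottle: white spray bottle, 80 mm across, 227 mm high; origin under its middle. Bystander
Not all that is in view belongs to the job. Leave any pink look-alike of the solvent_bottle alone. Of the things shaped like the wedge, the wooden one is meant.

How it is judged:
By the outcome, as a careful person would: the job done as asked, in the order asked, and still so for the second after the job is handed in, with the robot touching nothing.
It also fails if it takes over 58 s, if anything falls off the work surface, if the arm or the gripper's body presses on something with over 40 N, if the wrist force passes 120 N, or if a joint passes its speed limit or range.

## Working session

There is one attempt and no reset: what is moved stays moved. The work goes in short steps, Python scripts to look and compute and a tool call to move; the robot and the scene stay as the last step left them, time stands still between calls to the robot, and variables do not carry over. Pictures are saved under pics/ and viewed, at most 10 in all, crops included, and the job is handed in when it is done.

Besides the shell and the picture viewer there is one more tool, called by a JSON object that holds its "api" and its "payload", one argument or row to a line. move_arm: Moves the arm, as the interface text tells. Its arguments: {"type":"object","properties":{"commands":{"type":"array","items":{"type":"array","items":{"type":"array","items":{"type":"number","minimum":-1,"maximum":1}}}},"squeeze":{"type":"number"}},"required":["commands"]}

```bash
mkdir -p pics
cat > h.py <<'E'
import numpy as np, cv2
from workcell import sense, viewer, ticket, robot
def cam(n):
    p=viewer.camera_params(n); f=240/np.tan(np.radians(p["fovy"])/2)
    R=cv2.Rodrigues(np.array(p["rvec"],float))[0]; return f,p["cx"],p["cy"],R,np.array(p["tvec"],float)
def ray(n,xy,z):
    f,cx,cy,R,t=cam(n); d=R.T@np.array([(xy[0]-cx)/f,(xy[1]-cy)/f,1]); o=-R.T@t
    return o+d*(z-o[2])/d[2]
def proj(n,P):
    f,cx,cy,R,t=cam(n); c=(R@np.atleast_2d(P).T).T+t
    return c[:,:2]/c[:,2:]*f+[cx,cy]
def save(n,name):
    im=viewer.grab_frame(n); cv2.imwrite("pics/"+name,im[:,:,::-1]); return im
E
python3 - <<'E'
from h import *
a=save("scene","s0.png");b=save("top","t0.png")
cv2.imwrite("pics/both0.png",cv2.resize(np.hstack([a,b])[:,:,::-1],(800,300)))
Z=dict(detector=0,foot=.006,corner=.107,wedge=0,wash_bottle=0,vial_rack=0,screwdriver=0,solvent_bottle=.107)
for n in("scene","top"):
    print(n,-cam(n)[3].T@cam(n)[4])
    for k,z in Z.items():
        for r in viewer.landmark_of(n,k)[:3]: print(n,k,round(r["p"],2),np.round(r["xy"],1),np.round(ray(n,r["xy"],z),4))
    for i,r in enumerate(viewer.cut_out(n,"wedge")[:3]):
        m=r["mask"].astype(np.uint8); c=cv2.findContours(m,0,2)[0]; c=max(c,key=cv2.contourArea)
        print("mask",r["p"],r["xy"],m.sum(),cv2.minAreaRect(c),cv2.approxPolyDP(c,3,True)[:,0].tolist())
E
```

```text
scene [ 1.42763195 -0.20539414  1.27044238]
scene detector 0.9 [409.3 263.1] [0.6511 0.2434 0.    ]
scene foot 0.97 [363.1 244.9] [0.5544 0.1325 0.006 ]
scene foot 0.22 [288.8 306.3] [ 0.6975 -0.1294  0.006 ]
scene corner 0.56 [362.6 226.5] [0.5623 0.1241 0.107 ]
scene wedge 0.93 [253.8 240.9] [ 0.4431 -0.1793 -0.    ]
scene wedge 0.82 [321.7 257.2] [0.559  0.0026 0.    ]
scene wedge 0.72 [396.6 199.5] [0.4081 0.293  0.    ]
scene wash_bottle 0.58 [346.5 302.9] [0.7282 0.0279 0.    ]
scene wash_bottle 0.46 [228.7 334.1] [ 0.7325 -0.3037  0.    ]
scene vial_rack 0.69 [285.8 306.3] [ 0.6918 -0.137   0.    ]
scene vial_rack 0.15 [322.2 254.5] [0.55   0.0066 0.    ]
scene screwdriver 0.57 [334.4 214.3] [0.4112 0.0845 0.    ]
scene solvent_bottle 0.8 [443.5 251.7] [0.7072 0.3082 0.107 ]
scene solvent_bottle 0.58 [483.1 231. ] [0.6721 0.4423 0.107 ]
scene solvent_bottle 0.57 [479.5 259.8] [0.759  0.3901 0.107 ]
mask 0.92 [250.5, 241.8] 551 ((253.6951141357422, 243.74392700195312), (13.899465560913086, 43.572479248046875), 51.34019470214844) [[273, 233], [261, 229], [235, 255], [243, 260], 
[... 967 characters left out ...]
07 ]
top solvent_bottle 0.86 [151.1 242.7] [0.5951 0.466  0.107 ]
top solvent_bottle 0.83 [169.6 210.9] [0.678 0.421 0.107]
mask 0.95 [328.7, 256.3] 693 ((328.98077392578125, 259.0961608886719), (46.39521408081055, 15.02444076538086), 1.847610354423523) [[306, 252], [307, 265], [352, 265], [351, 253]]
mask 0.73 [226.6, 310.5] 764 ((225.10003662109375, 312.70001220703125), (15.811387062072754, 48.699073791503906), 18.43494987487793) [[227, 288], [211, 331], [222, 337], [239, 296], [237, 291]]
mask 0.56 [399.2, 295.2] 707 ((400.4264831542969, 295.04412841796875), (15.263372421264648, 48.01961135864258), 59.03623962402344) [[419, 280], [414, 278], [379, 299], [382, 311], [387, 312], [421, 291]]
```

View pics/t0.png

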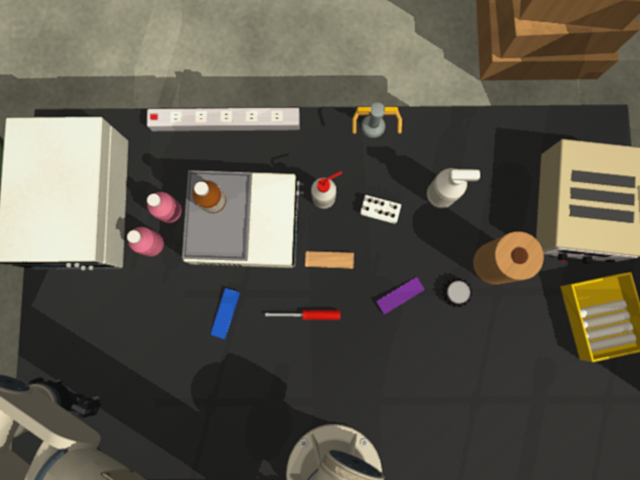

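View pics/s0.png

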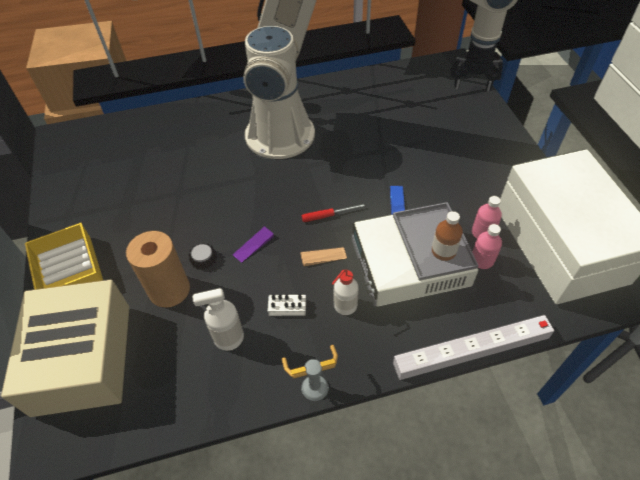

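The top view has the wooden wedge at about (329,259), just right of the front panel. The foot is near (289,260). The blue (226,312) and purple (400,295) wedges are look-alikes, and the pink bottles are too. Next I'll fit the detector and wedge poses accurately.

```bash
cat >> h.py <<'E'
from scipy.optimize import minimize
def place(V,p):
    c,s=np.cos(p[2]),np.sin(p[2]); return V@np.array([[c,s,0],[-s,c,0],[0,0,1]])+[p[0],p[1],0]
def hull(n,V,p,K=8):
    m=np.zeros((480*K,640*K),np.uint8); q=(proj(n,place(V,p))+.5)*K
    cv2.fillConvexPoly(m,cv2.convexHull(np.round(q).astype(np.int32)),1); return cv2.resize(m.astype(np.float32),(640,480),interpolation=cv2.INTER_AREA)
def fit(masks,V,p0,d=(.008,.008,.08)):
    def cost(p):
        return sum(np.abs(hull(n,V,p)-m).sum()/m.sum() for n,m in masks.items())
    S=np.vstack([p0,np.array(p0)+np.diag(d)])
    r=minimize(cost,p0,method="Nelder-Mead",options=dict(initial_simplex=S,xatol=2e-4,fatol=1e-4)); return r.x,r.fun
WV=np.array([[x,y,z] for y in(-.02,.02) for x,z in((-.065,0),(-.065,.018),(.065,0),(.065,.002))])
DV=np.array([[x,y,z] for x in(-.12,.12) for y in(-.14,.14) for z in(.022,.107)])
def wood(im,c,r=45):
    h=cv2.cvtColor(im,cv2.COLOR_RGB2HSV).astype(int); m=((h[...,0]<25)&(h[...,1]>60)&(h[...,2]>90))
    w=np.zeros_like(m); c=np.int32(c); w[c[1]-r:c[1]+r,c[0]-r:c[0]+r]=1; m=(m&w).astype(np.uint8)
    _,l,st,_=cv2.connectedComponentsWithStats(m); return (l==1+np.argmax(st[1:,4])).astype(np.float32)
E
python3 - <<'E'
from h import *
print(sense())
W={};D={};I={}
for n,c in(("scene",(323,256)),("top",(329,259))):
    I[n]=viewer.grab_frame(n); W[n]=wood(I[n],c); D[n]=viewer.cut_out(n,"detector")[0]["mask"].astype(np.float32); print(W[n].sum(),D[n].sum())
for M,V,p0 in((W,WV,[.561,.006,1.57]),(D,DV,[.655,.241,0.])):
    ps=[fit(M,V,p0)]+[fit({n:M[n]},V,p0) for n in M]
    for p,f in ps: print(np.round(p,4),f)
    p=ps[0][0]
    if V is DV: print("foot",place(np.array([[-.098,-.118,.006]]),p))
    else: print("tip",place(np.array([[.065,0,0],[-.065,0,0]]),p))
    for n in I:
        q=proj(n,place(V,p)); 
        I[n]=I[n].copy() ; cv2.polylines(I[n],[np.round(cv2.convexHull(np.float32(q))).astype(int)],True,(0,255,0) if V is DV else (255,0,255),1)
a=cv2.resize(I["scene"][190:320,270:500],None,fx=2.6,fy=2.6);b=cv2.resize(I["top"][150:280,170:400],None,fx=2.6,fy=2.2)
cv2.imwrite("pics/fit.png",np.vstack([a[:310],b[:290]])[:,:,::-1][:600])
E
```

```text
{'time': 1.0, 'qpos': array([ 1.17361582e+00,  3.52985168e-01,  1.63339642e+00, -2.60402681e-05,
        1.15522270e+00, -2.39863822e-03]), 'dq': array([ 4.11025756e-05, -4.17276462e-05,  9.36858553e-04, -2.96051684e-03,
       -8.90331587e-04, -7.19330073e-04]), 'joint_efforts': array([-3.98524735e-04, -6.05190611e+01, -3.42429435e+01, -1.13799329e-04,
        1.46226885e-03, -1.05294325e-05]), 'tcp_pos': array([0.24038206, 0.57692371, 0.40469177]), 'eef_rot': array([ 1.96106443e-01,  9.80582614e-01, -8.06239495e-06,  1.05210872e-05]), 'force': array([-0.13997718,  0.04722643, -0.7309354 ]), 'moment': array([ 0.04311478, -0.02163414, -0.00508869]), 'grip_force': 0.0, 'finger_gap': 0.9961910802103446}
621.0 8301.0
799.0 9619.0
[0.5582 0.0081 1.5027] 0.19996516406536102
[0.5572 0.0092 1.5128] 0.07558373361825943
[0.5598 0.0096 1.5388] 0.09967537224292755
tip [[ 0.56259728  0.07295584  0.        ]
 [ 0.55375086 -0.05674281  0.        ]]
[ 0.6609  0.238  -0.0308] 0.2763414978981018
[ 0.6591  0.2389 -0.0271] 0.146279439330101
[ 0.663   0.2369 -0.0442] 0.11865351349115372
foot [[0.55926487 0.12311128 0.006     ]]
```

View pics/fit.png

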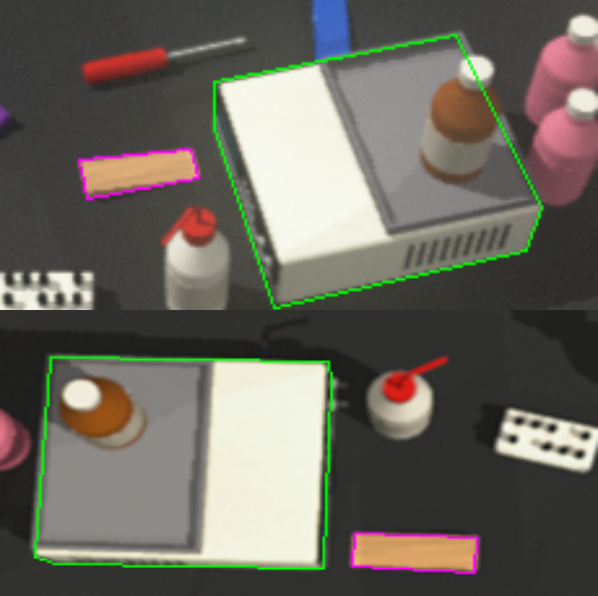

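The overlays match both pictures. The wedge is at (0.558, 0.008) with a heading of about 1.51, and the foot is at about (0.559, 0.123). The wedge already lines up, so I'll go behind its thick end with the fingers shut.

{"api": "move_arm", "payload": {
  "commands": [
    [[0,0,-1,0,-1,0,-1],[0,0,-1,0,-1,0,-1],[0,0,-1,0,-1,0,-1],[0,0,-1,0,-1,0,-1],[0,0,-1,0,-1,0,-1],[0,0,-1,0,-1,0,-1],[0,0,-1,0,-1,0,-1],[0,0,-1,0,-1,0,-1],[0,0,-1,0,-1,0,-1],[0,0,-1,0,-1,0,-1],[0,0,-1,0,-1,0,-1],[0,0,-1,0,-1,0,-1]]
  ]
}}

```text
time: 2.2
tcp_pos: [0.2403, 0.336, 0.4048]
eef_rot: [0.662, 0.75, 0.0, -0.0]
force: [0.1, -0.5, -1.1]
finger_gap: -0.001
grip_force: 0.0
```

{"api": "move_arm", "payload": {
  "commands": [
    [[0,0,-1,0.4,-1,0,-1],[0,0,-0.48,0.4,-1,0,-1],[0,0,0,0.4,-1,0,-1],[0,0,0,0.4,-1,0,-1],[0,0,0,0.4,-1,0,-1],[0,0,0,0.4,-1,0,-1],[0,0,0,0.4,-1,0,-1],[0,0,0,0.4,-1,0,-1],[0,0,0,0.4,-1,0,-1],[0,0,0,0.4,-1,0,-1],[0,0,0,0.4,-1,0,-1],[0,0,0,0.4,-1,0,-1]]
  ]
}}

```text
time: 3.2
tcp_pos: [0.3366, 0.0959, 0.4049]
eef_rot: [0.707, 0.707, 0.0, 0.0]
force: [0.5, 1.1, 0.2]
finger_gap: -0.0
grip_force: 0.0
```

{"api": "move_arm", "payload": {
  "commands": [
    [[0,0,0,1,-1,0,-1],[0,0,0,1,-1,0,-1],[0,0,0,1,-1,0,-1],[0,0,0,1,-1,0,-1],[0,0,0,1,-1,0,-1],[0,0,0,1,-1,0,-1],[0,0,0,1,-1,0,-1],[0,0,0,1,-1,0,-1],[0,0,0,1,-1,0,-1],[0,0,0,1,-1,0,-1],[0,0,0,0,0,0,-1],[0,0,0,0,0,0,-1]]
  ]
}}

```text
time: 4.2
tcp_pos: [0.5369, -0.1039, 0.4044]
eef_rot: [0.708, 0.706, -0.0, -0.0]
force: [-0.1, -0.9, -1.3]
finger_gap: 0.001
grip_force: 0.0
```

{"api": "move_arm", "payload": {
  "commands": [
    [[0,0,0,0.85,0,-1,-1],[0,0,0,0,0,-1,-1],[0,0,0,0,0,-1,-1],[0,0,0,0,0,-1,-1],[0,0,0,0,0,-1,-1],[0,0,0,0,0,-1,-1],[0,0,0,0,0,-1,-1],[0,0,0,0,0,-1,-1],[0,0,0,0,0,-1,-1],[0,0,0,0,0,-1,-1],[0,0,0,0,0,-0.6,-1],[0,0,0,0,0,-0.6,-1]]
  ]
}}

```text
time: 5.2
tcp_pos: [0.5527, -0.1024, 0.18]
eef_rot: [0.707, 0.707, -0.0, -0.0]
force: [0.8, 0.9, 1.0]
finger_gap: -0.002
grip_force: 0.0
```

Run:
```python
from h import *
print(sense()["tcp_pos"],sense()["force"])
a=save("scene","s1.png")[190:320,230:430];b=save("top","t1.png")[200:330,250:450]
cv2.imwrite("pics/c1.png",cv2.resize(np.hstack([a,b])[:,:,::-1],(800,260)))
```

```text
[ 0.55274257 -0.10239191  0.18000009] [0.81556247 0.86395714 0.98335026]
```

View pics/c1.png

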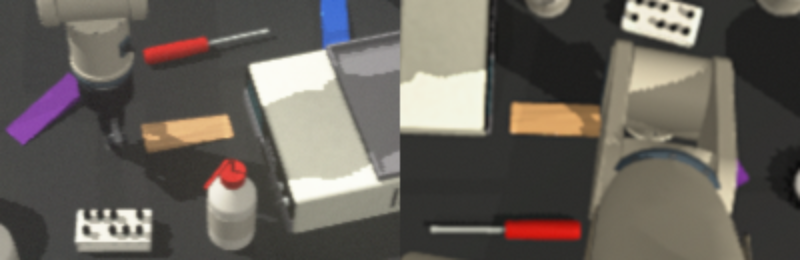

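The fingertips are just behind the thick end: about (115,135) in the left crop and hidden under the hand in the right one. Nothing has been disturbed. I'll push in +y at a moderate speed, stopping short of the foot.

{"api": "move_arm", "payload": {
  "commands": [
    [[0,0,0,0.05,0.35,0,-1],[0,0,0,0,0.35,0,-1],[0,0,0,0,0.35,0,-1],[0,0,0,0,0.35,0,-1],[0,0,0,0,0.35,0,-1],[0,0,0,0,0.35,0,-1],[0,0,0,0,0.35,0,-1],[0,0,0,0,0.35,0,-1],[0,0,0,0,0.35,0,-1],[0,0,0,0,0.35,0,-1],[0,0,0,0,0.35,0,-1],[0,0,0,0,0,0,-1]]
  ]
}}

```text
time: 6.3
tcp_pos: [0.5543, -0.0249, 0.1806]
eef_rot: [0.707, 0.707, -0.0, -0.0]
force: [0.4, -0.1, -0.2]
finger_gap: -0.002
grip_force: 0.0
```

Run:
```python
from h import *
a=viewer.grab_frame("scene")
r=proj("scene",[[.557,.05,0.01]])[0]
w=wood(a,r); print(w.sum(), fit({"scene":w},WV,[.557,.05,1.53]),sense()["tcp_pos"],sense()["force"])
```

```text
521.0 (array([0.55552627, 0.05152692, 1.52129673]), np.float64(0.20579414069652557)) [ 0.55434865 -0.02538041  0.18062427] [ 0.03546533  0.37529791 -0.22586838]
```

The wedge moved straight and its heading held. I'll continue slowly, watching the force.

{"api": "move_arm", "payload": {
  "commands": [
    [[0,0,0,0,0.2,0,-1],[0,0,0,0,0.2,0,-1],[0,0,0,0,0.2,0,-1],[0,0,0,0,0.2,0,-1],[0,0,0,0,0.2,0,-1],[0,0,0,0,0.2,0,-1],[0,0,0,0,0,0,-1]]
  ]
}}

```text
time: 6.93
tcp_pos: [0.5544, -0.0014, 0.1807]
eef_rot: [0.707, 0.707, 0.0, -0.0]
force: [-0.2, 0.3, 0.3]
finger_gap: -0.002
grip_force: 0.0
```

{"api": "move_arm", "payload": {
  "commands": [
    [[0,0,0,0,0.1,0,-1],[0,0,0,0,0.1,0,-1],[0,0,0,0,0,0,-1]]
  ]
}}

```text
time: 7.18
tcp_pos: [0.5544, 0.0022, 0.1807]
eef_rot: [0.707, 0.707, 0.0, -0.0]
force: [0.4, 0.0, 0.9]
finger_gap: -0.0
grip_force: 0.0
```

{"api": "move_arm", "payload": {
  "commands": [
    [[0,0,0,0,0.1,0,-1],[0,0,0,0,0,0,-1]]
  ]
}}

```text
time: 7.35
tcp_pos: [0.5544, 0.004, 0.1807]
eef_rot: [0.707, 0.707, -0.0, 0.0]
force: [0.2, 0.7, 1.2]
finger_gap: -0.001
grip_force: 0.2
```

{"api": "move_arm", "payload": {
  "commands": [
    [[0,0,0,0,0.1,0,-1],[0,0,0,0,0,0,-1]]
  ]
}}

```text
time: 7.52
tcp_pos: [0.5544, 0.006, 0.1807]
eef_rot: [0.707, 0.707, -0.0, 0.0]
force: [0.6, -0.7, -0.5]
finger_gap: -0.004
grip_force: 0.6
```

{"api": "move_arm", "payload": {
  "commands": [
    [[0,0,0,0,0.1,0,-1],[0,0,0,0,0,0,-1]]
  ]
}}

```text
time: 7.68
tcp_pos: [0.5544, 0.0079, 0.1807]
eef_rot: [0.707, 0.707, -0.0, 0.0]
force: [0.4, -3.2, 0.4]
finger_gap: -0.001
grip_force: 1.4
```

{"api": "move_arm", "payload": {
  "commands": [
    [[0,0,0,0,0.05,0,-1],[0,0,0,0,0,0,-1],[0,0,0,0,0,0,-1]]
  ]
}}

```text
time: 7.93
tcp_pos: [0.5544, 0.0087, 0.1807]
eef_rot: [0.707, 0.707, -0.0, 0.0]
force: [-0.3, -5.7, 0.6]
finger_gap: 0.0
grip_force: 2.5
```

Run:
```python
from h import *
D={};print(sense()["force"])
for n in("scene","top"): save(n,n+"2.png"); D[n]=viewer.cut_out(n,"detector")[0]["mask"].astype(np.float32)
a=viewer.grab_frame("scene"); w=wood(a,proj("scene",[[.557,.07,.01]])[0]);print(w.sum())
cv2.imwrite("pics/c2.png",cv2.resize(a[190:310,280:440],(800,600),interpolation=2)[:,:,::-1])
for p,f in [fit(D,DV,[.661,.238,-.03])]+[fit({n:D[n]},DV,[.661,.238,-.03]) for n in D]:print(p,f,place(np.array([[-.098,-.118,.006]]),p))
print(sense()["force"])
```

```text
[-0.26629622 -5.66587602  0.57111622]
372.0
[ 0.63002767  0.24848593 -0.36691508] 7.634424686431885 [[0.49621967 0.17349648 0.006     ]]
[ 0.54348803  0.35771884 -0.70114874] 6.420712471008301 [[0.39248476 0.33077424 0.006     ]]
[ 0.66237457  0.2370401  -0.04715804] 0.12419113516807556 [[0.55892093 0.12379106 0.006     ]]
[-0.33387606 -5.40373862  0.96336481]
```

View pics/c2.png

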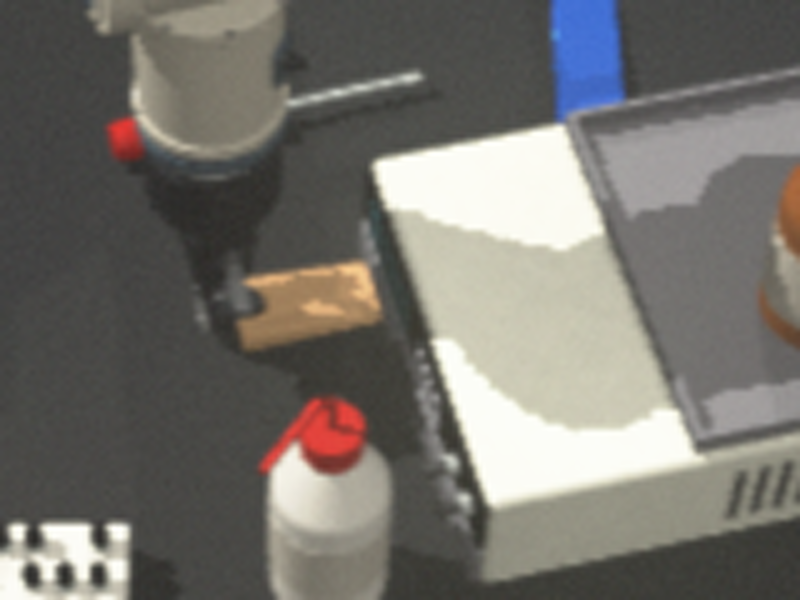

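The wedge's thin half is under the case at about (375,290), it bears with about 5.7 N, and the detector hasn't moved. I'll back off, rise and go over the corner.

{"api": "move_arm", "payload": {
  "commands": [
    [[0,0,0,0,-0.5,0,-1],[0,0,0,0,-1,0,-1],[0,0,0,0,0,1,-1],[0,0,0,0,0,1,-1],[0,0,0,0,0,1,-1],[0,0,0,0,0,1,-1],[0,0,0,0,0,1,-1],[0,0,0,0,0,1,-1],[0,0,0,0,0,0,-1]]
  ]
}}

```text
time: 8.93
tcp_pos: [0.5557, -0.0214, 0.3044]
eef_rot: [0.707, 0.707, 0.002, 0.002]
force: [1.5, -0.6, 0.1]
finger_gap: -0.003
grip_force: 0.0
```

{"api": "move_arm", "payload": {
  "commands": [
    [[0,0,0,0.25,0.9,0,-1],[0,0,0,0,0.9,0,-1],[0,0,0,0,0.9,0,-1],[0,0,0,0,0.9,0,-1],[0,0,0,0,0.9,0,-1],[0,0,0,0,0.9,0,-1],[0,0,0,0,0.9,0,-1],[0,0,0,0,0.9,0,-1],[0,0,0,0,0,0,-1],[0,0,0,0,0,0,-1]]
  ]
}}

```text
time: 9.77
tcp_pos: [0.5592, 0.1233, 0.3]
eef_rot: [0.707, 0.708, -0.0, -0.0]
force: [-0.4, -0.2, 0.1]
finger_gap: -0.001
grip_force: 0.0
```

{"api": "move_arm", "payload": {
  "commands": [
    [[0,0,0,0,0,-0.4,-1],[0,0,0,0,0,-0.4,-1],[0,0,0,0,0,0,-1]]
  ]
}}

```text
time: 10.02
tcp_pos: [0.5586, 0.1219, 0.2826]
eef_rot: [0.708, 0.707, -0.001, -0.001]
force: [0.1, -0.8, -0.0]
finger_gap: 0.001
grip_force: 0.0
```

{"api": "move_arm", "payload": {
  "commands": [
    [[0,0,0,0,0,-0.1,-1],[0,0,0,0,0,0,-1],[0,0,0,0,0,0,-1]]
  ]
}}

```text
time: 10.27
tcp_pos: [0.5594, 0.1226, 0.2826]
eef_rot: [0.707, 0.707, -0.0, -0.0]
force: [-1.7, 0.3, -0.2]
finger_gap: -0.0
grip_force: 0.0
```

{"api": "move_arm", "payload": {
  "commands": [
    [[0,0,0,0,0,-0.06,-1],[0,0,0,0,0,0,-1],[0,0,0,0,0,0,-1]]
  ]
}}

```text
time: 10.52
tcp_pos: [0.5594, 0.1229, 0.2816]
eef_rot: [0.707, 0.707, 0.0, 0.0]
force: [0.4, -0.5, -0.7]
finger_gap: -0.005
grip_force: 0.0
```

{"api": "move_arm", "payload": {
  "commands": [
    [[0,0,0,0,0,-0.05,-1],[0,0,0,0,0,0,-1],[0,0,0,0,0,0,-1]]
  ]
}}

```text
time: 10.77
tcp_pos: [0.5594, 0.123, 0.2805]
eef_rot: [0.707, 0.707, 0.0, -0.0]
force: [0.6, 0.8, -0.2]
finger_gap: 0.001
grip_force: 0.0
```

{"api": "move_arm", "payload": {
  "commands": [
    [[0,0,0,0,0,-0.04,-1],[0,0,0,0,0,0,-1],[0,0,0,0,0,0,-1]]
  ]
}}

```text
time: 11.02
tcp_pos: [0.5594, 0.123, 0.2799]
eef_rot: [0.707, 0.707, 0.0, 0.0]
force: [-1.2, -0.1, 3.9]
finger_gap: -0.001
grip_force: 1.8
```

{"api": "move_arm", "payload": {
  "commands": [
    [[0,0,0,0,0,-0.03,-1],[0,0,0,0,0,0,-1],[0,0,0,0,0,0,-1]]
  ]
}}

```text
time: 11.27
tcp_pos: [0.5595, 0.123, 0.2798]
eef_rot: [0.707, 0.707, 0.0, 0.0]
force: [-3.7, -1.1, 10.2]
finger_gap: -0.001
grip_force: 4.7
```

{"api": "move_arm", "payload": {
  "commands": [
    [[0,0,0,0,0,-0.01,-1],[0,0,0,0,0,0,-1],[0,0,0,0,0,0,-1],[0,0,0,0,0,0,-1],[0,0,0,0,0,0,-1]]
  ]
}}

```text
time: 11.68
tcp_pos: [0.5595, 0.1229, 0.2798]
eef_rot: [0.707, 0.707, 0.0, 0.0]
force: [-3.0, -0.6, 11.1]
finger_gap: 0.002
grip_force: 5.6
```

It gives only about half a millimetre at 11 N, so the foot bears. Now I'll take the hand away: up, then back clear of the detector.

{"api": "move_arm", "payload": {
  "commands": [
    [[0,0,0,0,0,0.2,-1],[0,0,0,0,0,0.6,-1],[0,0,0,0,0,1,-1],[0,0,0,0,0,1,-1],[0,0,0,0,0,1,-1],[0,0,0,0,0,1,-1],[0,0,0,-1,0,0.5,-1],[0,0,0,-1,0,0,-1],[0,0,0,-1,0,0,-1],[0,0,0,-1,0,0,-1],[0,0,0,-1,0,0,-1],[0,0,0,-1,0,0,-1]]
  ]
}}

```text
time: 12.68
tcp_pos: [0.4384, 0.1229, 0.3855]
eef_rot: [0.707, 0.707, 0.0, 0.0]
force: [-1.0, -0.2, 0.2]
finger_gap: -0.001
grip_force: 0.0
```

{"api": "move_arm", "payload": {
  "commands": [
    [[0,0,0,-1,0,0,-1],[0,0,0,-1,0,0,-1],[0,0,0,0,0,0,-1],[0,0,0,0,0,0,-1],[0,0,0,0,0,0,-1],[0,0,0,0,0,0,-1]]
  ]
}}

```text
time: 13.18
tcp_pos: [0.4002, 0.123, 0.3853]
eef_rot: [0.707, 0.707, 0.0, 0.0]
force: [0.3, 0.3, -0.5]
finger_gap: -0.001
grip_force: 0.0
```

Run:
```python
from h import *
s=sense();print(s["tcp_pos"],s["force"])
a=save("scene","s3.png");b=save("top","t3.png")
cv2.imwrite("pics/c3.png",np.vstack([cv2.resize(a[190:310,280:500],(550,300)),cv2.resize(b[150:280,170:400],(550,300))])[:,:,::-1])
m=viewer.cut_out("top","detector")[0]["mask"].astype(np.float32); p,f=fit({"top":m},DV,[.661,.238,-.03]);print(p,f)
for n,i in(("scene",a),("top",b)):
    w=wood(i,proj(n,[[.556,.07,.01]])[0]);print(n,w.sum())
    ys,xs=np.nonzero(w); P=np.array([ray(n,q,.012) for q in zip(xs,ys)]);print(P.min(0),P.max(0))
```

```text
[0.40022573 0.12302333 0.38531781] [ 0.31206846  0.28864027 -0.46592901]
[ 0.66287717  0.23644074 -0.04019774] 0.12261100858449936
scene 414.0
[0.5279525  0.01665563 0.012     ] [0.58353744 0.10415223 0.012     ]
top 535.0
[0.53497607 0.01853767 0.012     ] [0.57659265 0.14962538 0.012     ]
```

View pics/c3.png

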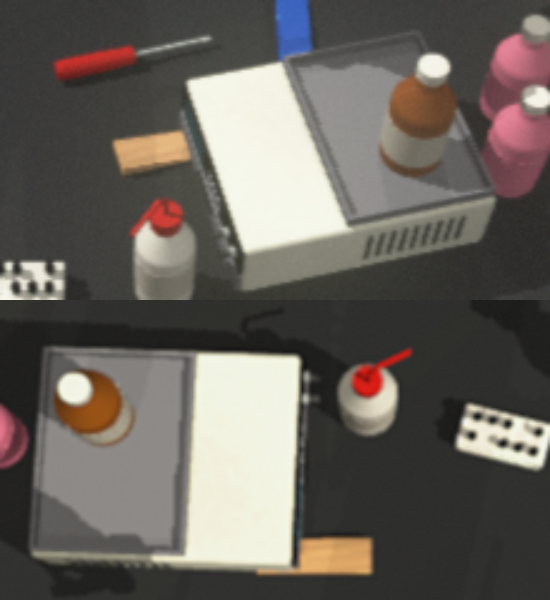

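The wedge is under the front corner: about (150,150) in the scene crop and (335,555) in the top crop. The detector, bottles and rack stand as they were, and the hand is clear.

```bash
python3 -c "
from workcell import ticket; print(ticket.sign_off())"
```

```text
the job is handed in; nothing more can be done
None
```

The wedge is snug under the bare foot, bearing at about 5.7 N; pressing the corner with about 11 N made it give only about half a millimetre, the detector and everything around it stayed put, and I handed the job in with the hand clear.

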